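# Load the humidity chamber with test bars and shut it

## Task

Load every test bar lying on the bench into the humidity chamber: lean them side by side against the inside of its back wall (the hinge side), each with its foot down on the floor and up against the steel stop rail and its broad face towards the wall. Then lower the lid fully shut without slamming it, and close up by setting the dark steel hold-down weight flat on the middle of the lid, behind the handle. Do not disturb the wash bottle, the jug and the jar.

Things in the scene. Friction and masses are not known exactly. Their poses are not given: they have to be found in the camera images.
- chamber: cream open-topped box fixed to the bench, 215 (x) x 350 (y) x 135 mm high; origin at the centre of its underside, x from front wall to back wall (hinge side), y left, z up. Walls 6 mm; inner floor at z = 8 mm; inner faces of back and front walls at x = +-101.5 mm, of side walls at y = +-169 mm; room for four bars side by side
- stop_foot (a point): mid-length of the inner corner between chamber floor and steel stop rail (12 mm wide, 14 mm above the floor, along y over the whole inner width): x = +18.7, y = 0, z = +8 mm in the chamber's frame; the rail's face here looks to the back wall. A bar leaning from here onto the back wall is 35 degrees from vertical, its centre at x = +60, z = +64 mm
- bar1: plain aluminium test bar, 130 x 35 x 10 mm, 0.08 to 0.17 kg, lying flat on the bench to the left; origin at its centre, x along its 130 mm length, y across its 35 mm width, z through its 10 mm thickness; both ends and both faces are alike. Two to four of the bars are there, the others are absent
- bar2: plain aluminium test bar, 130 x 35 x 10 mm, 0.08 to 0.17 kg, lying flat on the bench to the left; origin at its centre, x along its 130 mm length, y across its 35 mm width, z through its 10 mm thickness; both ends and both faces are alike. Two to four of the bars are there, the others are absent
- bar3: plain aluminium test bar, 130 x 35 x 10 mm, 0.08 to 0.17 kg, lying flat on the bench to the left; origin at its centre, x along its 130 mm length, y across its 35 mm width, z through its 10 mm thickness; both ends and both faces are alike. Two to four of the bars are there, the others are absent
- bar4: plain aluminium test bar, 130 x 35 x 10 mm, 0.08 to 0.17 kg, lying flat on the bench to the left; origin at its centre, x along its 130 mm length, y across its 35 mm width, z through its 10 mm thickness; both ends and both faces are alike. Two to four of the bars are there, the others are absent
- lid (a joint): angle of the chamber's clear lid, 0 = shut, 1.6 rad = fully open; starts between 1.25 and 1.5, leaning a little towards the front wall. A friction hinge holds it at any angle (0.65 N m); it has to be pushed all the way down. Lid 210 mm from hinge to free edge, 350 mm wide, 8 mm thick, 0.45 kg
- lid_hinge (a point): middle of the lid's hinge line, at the top of the back wall, on the lid's underside: x = +107.5, y = 0, z = +135.5 mm in the chamber's frame. The hinge line runs along the chamber's y
- lid_handle (a point): middle of the steel bar handle on the lid's outer face: bar 100 mm long along the hinge's direction, 35 mm off the outer face, 185 mm from the hinge line
- weight: dark steel hold-down weight standing on the bench, 0.75 kg: a base 90 (x) x 50 (y) x 16 mm with an upright grip rib on top, 60 (x) x 14 (y) mm, from 16 to 44 mm above the underside; origin at the centre of its underside, z up. It belongs on the shut lid, whose top is then 143.5 mm above the bench
- washbottle: white plastic bottle, 60 mm across, 160 mm tall, standing; origin at the centre of its underside. To be left alone
- jug: white plastic jug with a handle, 90 mm across, 110 mm tall, standing; origin at the centre of its underside. To be left alone
- jar: amber jar with black cap, 68 mm across, 90 mm tall, standing; origin at the centre of its underside. To be left alone

How it is judged (in metres and radians):
On the way, in this order (a step that is already met when the one before it is completed fails the run):
1. every bar leans in the chamber, foot against the stop rail and top on the back wall, released and still, the lid still open (x of bar1 in the frame of chamber between 0.048 and 0.072 m and z of bar1 in the frame of chamber between 0.054 and 0.074 m and angle between the x axis of bar1 and the z axis of chamber, either way round between 0.53 and 0.69 rad and angle between the y axis of each of bar1, bar2, bar3, bar4 and the y axis of chamber, either way round below 0.2 rad and linear speed of each of bar1, bar2, bar3, bar4 below 0.02 m/s and x of bar2 in the frame of chamber between 0.048 and 0.072 m and z of bar2 in the frame of chamber between 0.054 and 0.074 m and angle between the x axis of bar2 and the z axis of chamber, either way round between 0.53 and 0.69 rad and x of bar3 in the frame of chamber between 0.048 and 0.072 m and z of bar3 in the frame of chamber between 0.054 and 0.074 m and angle between the x axis of bar3 and the z axis of chamber, either way round between 0.53 and 0.69 rad and x of bar4 in the frame of chamber between 0.048 and 0.072 m and z of bar4 in the frame of chamber between 0.054 and 0.074 m and angle between the x axis of bar4 and the z axis of chamber, either way round between 0.53 and 0.69 rad and value of joint lid above 0.6 rad and contact force between the fingers and bar1 below 0.3 N and contact force between the fingers and bar2 below 0.3 N and contact force between the fingers and bar3 below 0.3 N and contact force between the fingers and bar4 below 0.3 N), for 0.2 s.
2. the lid is shut, the weight not yet on it (value of joint lid below 0.05 rad and not (x of weight in the frame of chamber between -0.03 and 0.085 m and y of weight in the frame of chamber between -0.12 and 0.12 m and z of weight in the frame of chamber between 0.138 and 0.149 m and angle between weight's own z axis and vertical below 0.1 rad and linear speed of weight below 0.02 m/s)), for 0.2 s.
3. the weight stands on the shut lid, let go (x of weight in the frame of chamber between -0.03 and 0.085 m and y of weight in the frame of chamber between -0.12 and 0.12 m and z of weight in the frame of chamber between 0.138 and 0.149 m and angle between weight's own z axis and vertical below 0.1 rad and linear speed of weight below 0.02 m/s and value of joint lid below 0.05 rad and contact force between the fingers and weight below 0.3 N), for 0.2 s.
At the end, for the whole second after the job is handed in: every bar leans at rest on stop and back wall, 0.53 to 0.69 rad from vertical, centre within 12 mm (x) and 10 mm (z) of its place, width within 0.2 rad of chamber y; lid within 0.05 rad of shut; weight flat on it, x -30 to 85 mm and y within 120 mm in the chamber's frame (x of bar1 in the frame of chamber between 0.048 and 0.072 m and z of bar1 in the frame of chamber between 0.054 and 0.074 m and angle between the x axis of bar1 and the z axis of chamber, either way round between 0.53 and 0.69 rad and angle between the y axis of each of bar1, bar2, bar3, bar4 and the y axis of chamber, either way round below 0.2 rad and linear speed of each of bar1, bar2, bar3, bar4, weight below 0.02 m/s and x of bar2 in the frame of chamber between 0.048 and 0.072 m and z of bar2 in the frame of chamber between 0.054 and 0.074 m and angle between the x axis of bar2 and the z axis of chamber, either way round between 0.53 and 0.69 rad and x of bar3 in the frame of chamber between 0.048 and 0.072 m and z of bar3 in the frame of chamber between 0.054 and 0.074 m and angle between the x axis of bar3 and the z axis of chamber, either way round between 0.53 and 0.69 rad and x of bar4 in the frame of chamber between 0.048 and 0.072 m and z of bar4 in the frame of chamber between 0.054 and 0.074 m and angle between the x axis of bar4 and the z axis of chamber, either way round between 0.53 and 0.69 rad and x of weight in the frame of chamber between -0.03 and 0.085 m and y of weight in the frame of chamber between -0.12 and 0.12 m and z of weight in the frame of chamber between 0.138 and 0.149 m and angle between weight's own z axis and vertical below 0.1 rad and value of joint lid below 0.05 rad); the robot touches nothing.
It fails at once if the lid is slammed (faster than 2.5 rad/s) (velocity of joint lid below -2.5 rad/s).
It fails at once if the washbottle is moved or tipped (distance of washbottle from where it was at the start of the episode above 0.03 m or angle between washbottle's own z axis and vertical above 0.4 rad).
It fails at once if the jug is moved or tipped (distance of jug from where it was at the start of the episode above 0.03 m or angle between jug's own z axis and vertical above 0.4 rad).
It fails at once if the jar is moved or tipped (distance of jar from where it was at the start of the episode above 0.03 m or angle between jar's own z axis and vertical above 0.4 rad).
Of bar1, bar2, bar3, bar4 only 2 to 4 are there at a start; the rules pass over those that are not, and their reading is None.
At some moment in a run one of weight may be knocked a few centimetres aside while the robot is not near it.
It also fails if it takes over 210 s, if anything falls off the work surface, if the arm or the gripper's body presses on something with over 40 N, if the wrist force passes 120 N, or if a joint passes its speed limit or range.

## Robot

A 6-joint arm with a two-finger parallel gripper is mounted at the origin on the work surface. World frame = base frame: x ahead of the robot, y to its left, z up, the work surface at z = 0. Lengths are in m, angles in degrees, forces in N, time in s.
With the tool pointing down it reaches from about 0.35 to 0.875 m from the base axis. Payload 4.2 kg.
Tool frame: the origin (TCP) lies between the finger pads; the fingertips stand 22 mm ahead of it and the grasp point (between the pads) lies 3 mm ahead of it (env.finger_overhang is the distance from the TCP to the fingertips, in m); z points along the fingers, y is the line along which they close (so a half turn about z gives the same grasp; the last joint's range is limited). The gripper opens to 87 mm and grips with 3 to 60 N. Pads are 19 mm wide; open, the fingers measure 117 mm over their backs; the gripper's body (75 mm by 190 mm) begins 51 mm behind the grasp point.
Start: joints at [-51.818, 22.042, 0.453, 0, -68.411, -14.817], TCP at [0.248, -0.574, 0.245] pointing down, gripper open.
Joint ranges: [-179.83, 179.83], [-69.29, 118.12], [-61.27, 80.66], [-181.25, 117.63], [-171.15, -9.14], [-177.46, 177.46]. Speed limits (degrees/s): [159.86, 159.86, 180, 180, 180, 180].

## Interface

Orientations are given as [roll, pitch, yaw] about the fixed x, y, z axes, in that order (R = Rz(yaw) Ry(pitch) Rx(roll)).
In Python, from workcell import env gives the robot as it stands. Calls block until the motion is done:
- env.goto(position, orientation): joint-space move of the TCP to a pose.
- env.move_straight(position, rotation=None, rate=0.15, force_limit=None): straight line of the TCP; rotation=None keeps the orientation; rate is the mean speed in m/s. With force_limit (N) it stops when the force on the tool has changed by that much, and returns True; else False.
- env.set_joints(angles): joint-space move.
- env.gripper_to(opening, grasp_force=None): opening from 0.0 (shut) to 1.0 (fully open); grasp_force is the grip in N (None keeps the last); returns when the fingers have stopped.
- env.dwell(seconds).
- env.inverse_kinematics(position, orientation): joint angles nearest the present ones, or None.
- env.read_state(): the state.
- env.grab_frame(name): name is "side" or "top"; returns a dict with "image" (400x640x3 uint8, blue, green, red), "fx", "fy", "cx", "cy" (pixels), "D" ([k1, k2, p1, p2, k3] as OpenCV has them; the pictures are not rectified), "position" and "orientation" of the camera in the world. Camera axes: x right, y up, looking along -z (the intrinsics and any distortion apply to the point x, -y, -z); pixel columns grow to the right and rows downward; lengths in m; the calibration is good to about 2 mm. A picture is of the moment at which its call begins. There is no depth.
A pose or a line that the arm cannot do raises env.Unreachable and nothing moves.
- env.close_job(): hands the job in; it is judged then, once.
The state is a dict: "clock": time; "joint_positions": joint angles; "qvel": joint speeds; "joint_torque": joint torques, N m; "position": TCP position; "tool_rot": TCP orientation; "force": force on the tool from outside, world axes, zero at the start; "wrist_torque": the same for the moment, N m; "opening": opening from 0.0 (shut) to 1.0 (fully open); "finger_force": force on a finger pad.
Only numpy, scipy, OpenCV 4.12 (cv2) and the standard library are available. Lean on these libraries where they do the work, as an engineer would, in place of code of your own. Each camera call takes 0.05 s, during which the arm holds its last target. There are 200 camera calls.

## Working session

There is one attempt and no reset: what is moved stays moved. The work goes in short steps, each a Python script; the robot and the scene stay as the last script left them, time stands still between calls to the robot, and variables do not carry over. Pictures are saved under pics/ and viewed, at most 14 in all, crops included, and the job is handed in when it is done.

```bash
ls; mkdir -p pics
python3 - <<'E'
from workcell import env
import cv2
for n in("side","top"):
    f=env.grab_frame(n); cv2.imwrite(f"pics/{n}0.png",f["image"]); print({k:v for k,v in f.items() if k!="image"})
print(env.read_state(), env.finger_overhang)
E
```

```text
pics
workcell.py
{'fx': 390.32471510712367, 'fy': 390.32471510712367, 'cx': 324.07082942827424, 'cy': 210.26164450523078, 'D': array([0.01391123, 0.        , 0.        , 0.        , 0.        ]), 'position': array([0.07289136, 0.60962793, 0.77094824]), 'orientation': array([  48.15619929,    1.27070336, -137.68874946])}
{'fx': 514.6438264543401, 'fy': 514.6438264543401, 'cx': 320.8109048774, 'cy': 203.42224954040412, 'D': array([-0.16481488,  0.        ,  0.        ,  0.        ,  0.        ]), 'position': array([0.33851757, 0.0970928 , 1.3221504 ]), 'orientation': array([ 10.35246014,   0.57622839, -91.5763272 ])}
{'clock': 0.1, 'joint_positions': array([-5.18179278e+01,  2.20859705e+01,  3.88876811e-01, -2.68320954e-02,
       -6.84114644e+01, -1.48154001e+01]), 'qvel': array([ 0.0820105 , -0.12053128,  0.17218857,  0.09582945,  0.06497794,
        0.03399857]), 'joint_torque': array([-5.67972677e-05, -3.91690457e+01,  1.87934107e+01,  4.23192188e+00,
        1.34125023e-02, -7.81239487e-05]), 'position': array([ 0.24770233, -0.57328394,  0.24357775]), 'tool_rot': array([ 1.79888674e+02, -3.65719116e-03, -1.56643221e+02]), 'force': array([ 0.82177739, -1.24043534, -0.51902408]), 'wrist_torque': array([ 0.0396575 , -0.02429671, -0.0020263 ]), 'finger_force': 0.0, 'opening': 1.0015985688907627} 0.022
```

View pics/side0.png

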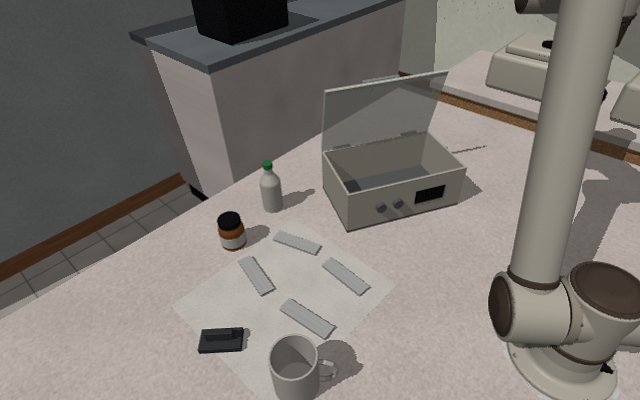

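View pics/top0.png

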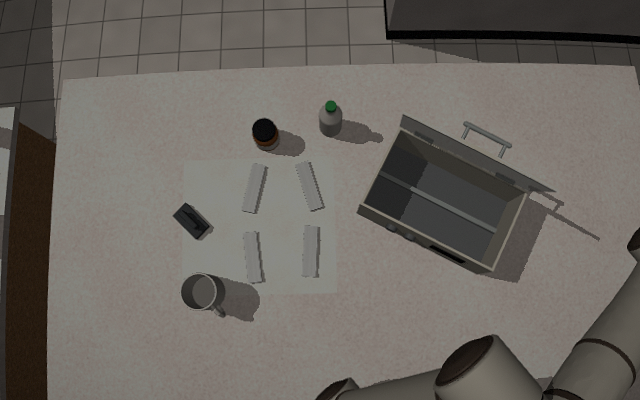

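Four bars lie on a light sheet; top view: bars at (255,188), (309,186), (253,257), (311,251), weight at (191,221), jug (203,291), jar (265,134), wash bottle (330,118). The chamber's knobs face the robot, its front-rim corners near (360,210) and (493,270).

```bash
cat > h.py <<'E'
import numpy as np, cv2
from scipy.spatial.transform import Rotation as R
from workcell import env
def cam(f):
    K=np.array([[f["fx"],0,f["cx"]],[0,f["fy"],f["cy"]],[0,0,1]])
    return K,np.asarray(f["D"],float),R.from_euler("xyz",f["orientation"],degrees=True).as_matrix(),np.asarray(f["position"])
def rays(f,uv):
    K,D,M,p=cam(f)
    n=cv2.undistortPoints(np.float64(uv).reshape(-1,1,2),K,D).reshape(-1,2)
    d=np.c_[n[:,0],-n[:,1],-np.ones(len(n))]@M.T
    return p,d
def plane(f,uv,z):
    p,d=rays(f,uv); return p+d*((z-p[2])/d[:,2])[:,None]
def proj(f,X):
    K,D,M,p=cam(f)
    c=(np.atleast_2d(X)-p)@M; c[:,1:]*=-1
    return cv2.projectPoints(c,np.zeros(3),np.zeros(3),K,D)[0].reshape(-1,2)
E
python3 - <<'E'
import cv2
t=cv2.imread("pics/top0.png"); 
cv2.imwrite("pics/t_bars.png",cv2.resize(t[150:300,165:345],None,fx=4,fy=4,interpolation=2)[:600,:800])
cv2.imwrite("pics/t_ch.png",cv2.resize(t[105:285,345:565],None,fx=3.3,fy=3.3,interpolation=2))
E
```

```text
(no output)
```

View pics/t_bars.png

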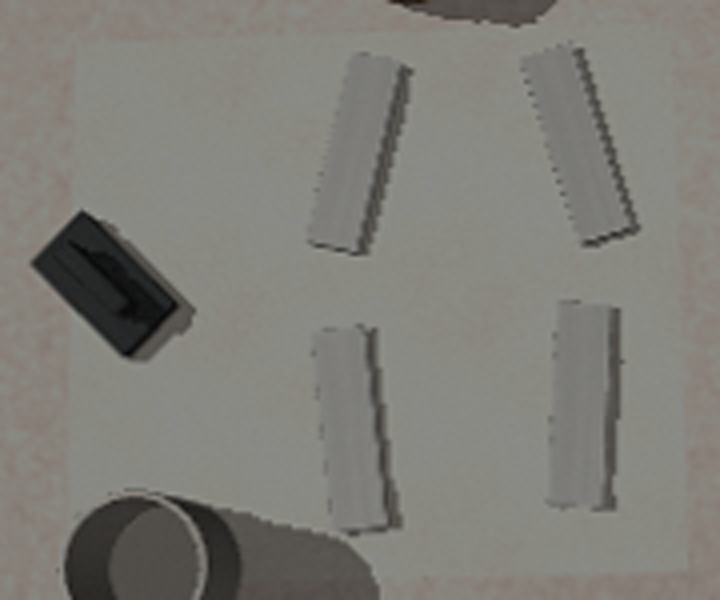

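View pics/t_ch.png

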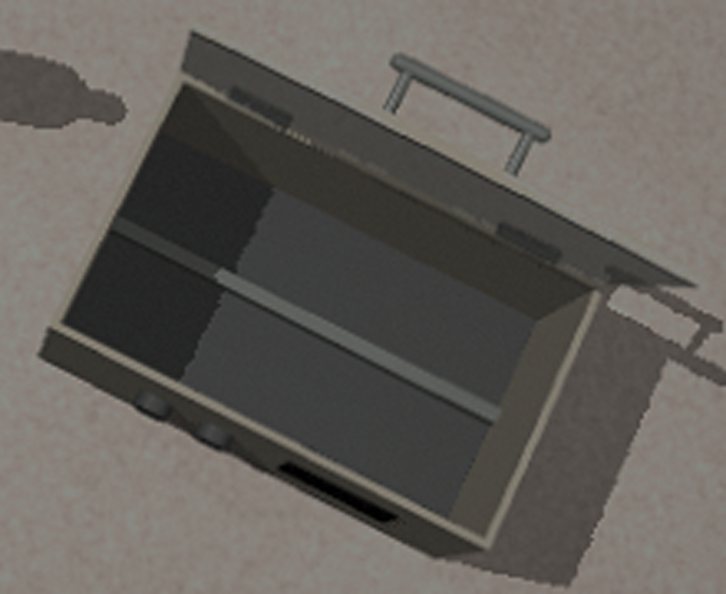

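Bars are neutral grey with a dark shadow edge; the lid leans back over the back wall, and the chamber rim corners are, in this 3.3x crop, near (48,327), (487,549), (603,290), (187,75).

```bash
cat > see.py <<'E'
from h import *
from scipy.optimize import least_squares
def rig(src,dst):  # 2D rigid fit
    a=src.mean(0);b=dst.mean(0);s=src-a;d=dst-b
    th=np.arctan2((s[:,0]*d[:,1]-s[:,1]*d[:,0]).sum(),(s*d).sum())
    c,q=np.cos(th),np.sin(th);M=np.array([[c,-q],[q,c]])
    t=b-M@a; return t,th,np.linalg.norm(src@M.T+t-dst,axis=1)
E
python3 - <<'E'
from see import *
f=env.grab_frame("top"); im=f["image"].astype(int)
for p in[(250,185),(240,180),(283,220),(311,251),(303,251),(190,225)]: print(p,im[p[1]-1:p[1]+2,p[0]-1:p[0]+2].mean((0,1)))
uv=(np.array([(48,327),(487,549),(603,290),(187,75)])+.5)/3.3-.5+[345,105]
X=plane(f,uv,.135)[:,:2]
src=np.array([(-107.5,175),(-107.5,-175),(107.5,-175),(107.5,175)])/1e3
t,th,e=rig(src,X); print("chamber",t,np.degrees(th),e, X)
# rail/back-left check
c,s=np.cos(th),np.sin(th);M=np.array([[c,-s],[s,c]])
def ch(p): return np.r_[M@p[:2]+t,p[2]]
pts=np.array([ch(np.array(p)) for p in[(.0187,.169,.022),(.0187,-.169,.022),(.0067,-.169,.022),(-.1015,0,.008),(.1015,0,.008)]])
print((proj(f,pts)-[345,105]+.5)*3.3-.5)
b,g,r=[im[...,i] for i in range(3)]
print("sheet diffs",(b-g)[215:225,270:290].mean(),(r-g)[215:225,270:290].mean(),"bar",(b-g)[246:256,308:314].mean(),(r-g)[246:256,308:314].mean())
E
```

```text
(250, 185) [119.33333333 123.         123.44444444]
(240, 180) [128.77777778 136.77777778 137.33333333]
(283, 220) [129.88888889 137.22222222 137.44444444]
(311, 251) [120.77777778 124.22222222 124.66666667]
(303, 251) [125.44444444 130.55555556 131.33333333]
(190, 225) [38.11111111 36.88888889 36.11111111]
chamber [ 0.56024128 -0.19306183] -29.482316415970956 [0.00106784 0.00316173 0.00248282 0.00449791] [[ 0.55223497  0.01309664]
 [ 0.38368558 -0.29223355]
 [ 0.56771647 -0.3958246 ]
 [ 0.73732811 -0.09728581]]
[[119.58490247 216.20590505]
 [501.63493596 413.28753666]
 [495.45515027 426.77490887]
 [241.41350645 451.68693102]
 [350.99819997 227.98470848]]
sheet diffs -7.495 0.64 bar -3.2333333333333334 0.7833333333333333
```

```bash
cat >> see.py <<'E'
def bars(f,draw=None):
    im=f["image"].astype(float); g=cv2.bilateralFilter(f["image"],7,18,3).astype(float)
    v=g.mean(2); m=((g[...,0]-g[...,1]>-5.6)&(v>110)&(v<129)).astype(np.uint8)*255
    out=[]
    m[:150]=0;m[300:]=0;m[:,:225]=0;m[:,340:]=0
    m=cv2.morphologyEx(m,cv2.MORPH_OPEN,np.ones((3,3)))
    for c in cv2.findContours(m,0,1)[0]:
        if cv2.contourArea(c)<250: continue
        c=cv2.convexHull(c).reshape(-1,2)
        X=plane(f,c,.010)[:,:2]
        (cx,cy),(w,h),a=cv2.minAreaRect((X*1e3).astype(np.float32))
        if w<h: w,h,a=h,w,a+90
        out.append((cx/1e3,cy/1e3,(a+90)%180-90,w,h))
        if draw is not None: cv2.polylines(draw,[c],True,(0,0,255),1)
    return out,m
E
python3 - <<'E'
from see import *
f=env.grab_frame("top"); o,m=bars(f)
for b in o: print(np.round(b,3), np.hypot(b[0],b[1]))
cv2.imwrite("pics/m.png",cv2.resize(m[150:300,165:345],None,fx=3,fy=3))
# lid
t=np.array([.5602,-.1931]);th=np.radians(-29.48);c,s=np.cos(th),np.sin(th);M=np.array([[c,-s,0],[s,c,0],[0,0,1]])
T=np.r_[t,0]
fs=env.grab_frame("side")
for f2,uv,y in((fs,(323,88),.175),(fs,(447,73),-.175),(f,(345+192/3.3,105+32/3.3),.175),(f,(345+693/3.3,105+286/3.3),-.175)):
    p,d=rays(f2,[uv]); p=(p-T)@M; d=d[0]@M
    q=p+d*((y-p[1])/d[1]); print("lid corner in chamber",q, np.hypot(q[0]-.1075,q[2]-.1355),np.arctan2(q[2]-.1355,.1075-q[0]))
# IK tests
for y in(-.114,.114):
  for a in(35,50,65):
    ar=np.radians(a); z=M@np.array([np.cos(ar),0,-np.sin(ar)])
    for sg in(1,-1):
        yy=M@np.array([0,sg,0]);x=np.cross(yy,z)
        e=R.from_matrix(np.c_[x,yy,z]).as_euler("xyz",degrees=True)
        pos=M@np.array([.089,y,.105])+T-.003*z
        q=env.inverse_kinematics(pos,e); print(y,a,sg,None if q is None else np.round(q,0))
E
```

```text
[  0.446   0.285   5.629 128.721  35.299] 0.5292876657979309
[  0.457   0.137  -3.876 131.04   34.495] 0.477251190204878
[  0.628   0.281 -13.623 130.208  32.728] 0.6876062009420127
[  0.628   0.136  16.562 129.512  35.493] 0.6430372280302591
lid corner in chamber [0.08329751 0.175      0.34047538] 0.20639929456922101 1.4532654125162277
lid corner in chamber [ 0.06923526 -0.175       0.3314732 ] 0.1996739524231596 1.3779674239951203
lid corner in chamber [0.06533516 0.175      0.31828892] 0.18758907984666245 1.3440869170262981
lid corner in chamber [ 0.0660906  -0.175       0.32317387] 0.19218797906539034 1.3536303985632603
-0.114 35 1 [ -46.   26.  -27. -139.  -21.   61.]
-0.114 35 -1 [ -46.   26.  -27. -139.  -21. -119.]
-0.114 50 1 None
-0.114 50 -1 None
-0.114 65 1 None
-0.114 65 -1 None
0.114 35 1 None
0.114 35 -1 None
0.114 50 1 None
0.114 50 -1 None
0.114 65 1 [   1.   27.  -32.   56.  -15. -174.]
0.114 65 -1 [  1.  27. -32.  56. -15.   6.]
```

View pics/m.png

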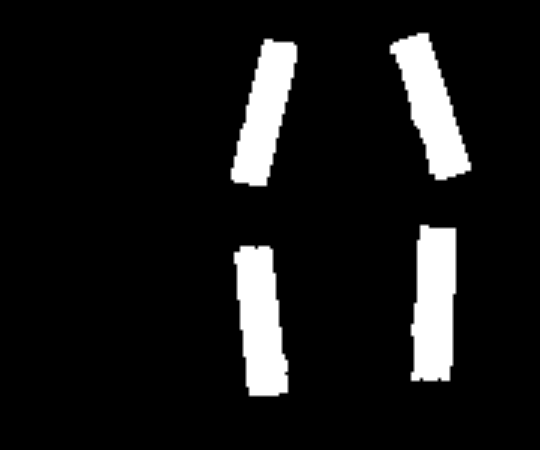

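Mask shows all four bars cleanly; sizes come out 129–131 x 33–35 mm, so poses are good. Now a sweep of which tool pitches are reachable at the slots.

```bash
cat >> h.py <<'E'
CH=np.array([.5602,-.1931,0]); CY=-29.48
CM=R.from_euler("z",CY,degrees=True).as_matrix()
def W(p): return CM@np.asarray(p,float)+CH
def rotm(x,y,z): return R.from_matrix(np.c_[x,y,z])
def tool_ch(a,sg=1,roll=0):  # tool pitched a deg below chamber +x, closing along chamber y
    a=np.radians(a); z=np.array([np.cos(a),0,-np.sin(a)]); y=np.array([0,sg,0.])
    m=CM@R.from_euler("z",roll,degrees=True).as_matrix()
    return R.from_matrix(m@np.c_[np.cross(y,z),y,z])
def E(r): return r.as_euler("xyz",degrees=True)
E
python3 - <<'E'
from h import *
for roll in(0,8,-8):
  for y in(-.114,-.038,.038,.114):
    s=""
    for a in range(25,96,5):
        r=tool_ch(a,1,roll); z=r.as_matrix()[:,2]; u=np.array([.574,0,.819])
        ok=""
        for dx,dz in((0,0),(-.01,.15)):
            pos=W(np.array([.060,y,.064])+.05*u+[dx,0,dz])-.003*z
            q=env.inverse_kinematics(pos,E(r))
            ok+="." if q is None else ("d" if abs(q[3])<90 else "u")
        s+=f" {a}:{ok}"
    print(roll,y,s)
E
```

```text
0 -0.114  25:uu 30:u. 35:u. 40:.. 45:.. 50:.. 55:.d 60:.d 65:.d 70:dd 75:dd 80:dd 85:dd 90:dd 95:dd
0 -0.038  25:uu 30:u. 35:u. 40:u. 45:.. 50:.. 55:.d 60:.d 65:.d 70:dd 75:dd 80:dd 85:dd 90:dd 95:dd
0 0.038  25:uu 30:uu 35:u. 40:u. 45:u. 50:.. 55:.d 60:.d 65:dd 70:dd 75:dd 80:dd 85:dd 90:dd 95:dd
0 0.114  25:.. 30:.. 35:.. 40:.. 45:.u 50:.d 55:.d 60:ud 65:dd 70:dd 75:dd 80:dd 85:dd 90:dd 95:dd
8 -0.114  25:uu 30:u. 35:u. 40:.. 45:.. 50:.. 55:.d 60:.d 65:dd 70:dd 75:dd 80:dd 85:dd 90:dd 95:dd
8 -0.038  25:uu 30:u. 35:u. 40:.. 45:.. 50:.. 55:.d 60:.d 65:dd 70:dd 75:dd 80:dd 85:dd 90:dd 95:dd
8 0.038  25:uu 30:u. 35:u. 40:.. 45:.. 50:.. 55:.d 60:.d 65:.d 70:dd 75:dd 80:dd 85:dd 90:dd 95:dd
8 0.114  25:uu 30:uu 35:u. 40:u. 45:.. 50:.. 55:.d 60:.d 65:dd 70:dd 75:dd 80:dd 85:dd 90:dd 95:dd
-8 -0.114  25:uu 30:u. 35:u. 40:u. 45:.. 50:.. 55:.d 60:.d 65:.d 70:dd 75:dd 80:dd 85:dd 90:dd 95:dd
-8 -0.038  25:uu 30:uu 35:uu 40:u. 45:u. 50:.u 55:.d 60:.d 65:.d 70:dd 75:dd 80:dd 85:dd 90:dd 95:dd
-8 0.038  25:.. 30:.. 35:.. 40:.. 45:.u 50:.d 55:.d 60:ud 65:.d 70:dd 75:dd 80:dd 85:dd 90:dd 95:dd
-8 0.114  25:.. 30:.. 35:.. 40:.u 45:.u 50:.d 55:u. 60:ud 65:.d 70:dd 75:dd 80:dd 85:dd 90:dd 95:dd
```

Run:
```python
from h import *
for p in((.25,-.4,.5),(.35,.2,.5),(.5,.2,.25)):
    env.goto(p,[180,0,90]); print(env.read_state()["position"])
f=env.grab_frame("side"); g=env.grab_frame("top")
im=np.hstack([f["image"][:,100:500],g["image"][0:400,130:530]]); cv2.imwrite("pics/grip.png",im)
```

```text
[ 0.25003859 -0.40004972  0.49950103]
[0.34876064 0.20058213 0.50051019]
[0.50024719 0.19926406 0.25053783]
```

View pics/grip.png

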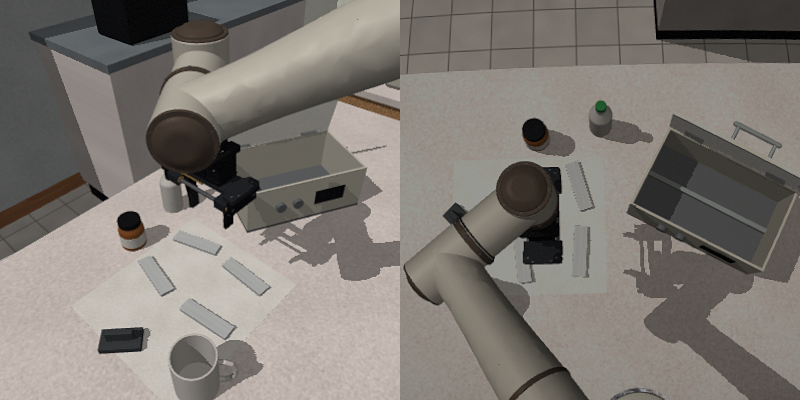

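Side and top views show the body's 190 mm lies along the closing axis (top-view pixels about (545,168) to (545,265)), so the outer slots need the body above the rim. I'll refine the chamber pose from the rail stripe and the rim, and get the neighbours' positions.

Run:
```python
from h import *
f=env.grab_frame("top"); im=cv2.imread("pics/top0.png").astype(float).mean(2)
def line(zs,xc,u0,u1,zc,half,ylab):
    P=[]
    for y in np.linspace(u0,u1,60):
        q=proj(f,W([xc,y,zc]))[0]; t=proj(f,W([xc+.02,y,zc]))[0]-q; t/=np.linalg.norm(t)
        k=np.arange(-half,half+.1,.25); pr=np.array([cv2.getRectSubPix(im.astype(np.float32),(1,1),tuple(map(float,q+t*a)))[0,0] for a in k])
        w=np.clip(pr-(pr.min()+pr.max())/2,0,None); P.append(q+t*(w*k).sum()/w.sum())
    X=(plane(f,P,zc)-CH)@CM; c=np.polyfit(X[:,1],X[:,0],1); r=X[:,0]-np.polyval(c,X[:,1])
    for _ in range(3):
        k=abs(r)<2.0*r.std()+1e-4; c=np.polyfit(X[k,1],X[k,0],1); r=X[:,0]-np.polyval(c,X[:,1])
    print(ylab,"x at y=0 %.4f (expected %.4f) slope deg %.2f rms %.4f"%(c[1],xc,np.degrees(np.arctan(c[0])),r[k].std()))
line(0,.0127,-.15,.04,.022,5,"rail")
line(0,-.1045,-.16,.16,.135,4,"front rim")
# objects
for n,uv,z in(("jug rim",(203,291),.11),("jar cap",(265,131),.09),("bottle cap",(331,105),.16),("weight",(191,221),.016)): print(n,plane(f,[uv],z)[0])
```

```text
rail x at y=0 0.0141 (expected 0.0127) slope deg -0.60 rms 0.0002
front rim x at y=0 -0.1033 (expected -0.1045) slope deg -0.44 rms 0.0002
jug rim [0.3584218  0.38679098 0.11      ]
jar cap [0.75304315 0.23848326 0.09      ]
bottle cap [0.78973813 0.07196973 0.16      ]
weight [0.54088263 0.44218275 0.016     ]
```

```bash
cat >> h.py <<'E'
CY=-28.96; CM=R.from_euler("z",CY,degrees=True).as_matrix(); CH=np.array([.5602,-.1931,0])+.0013*CM[:,0]
OFF=.003 # grasp point ahead of TCP
def bar_tool(tau,sG):  # tool (R,TCP) in bar frame: x foot->top, z up off bench
    t=np.radians(tau); h=.0015+.019*np.cos(t)+.0095*np.sin(t)-.005
    z=np.array([-np.sin(t),0,-np.cos(t)]); y=np.array([0,1.,0])
    return np.c_[np.cross(y,z),y,z], np.array([sG,0,h])-OFF*z
def world_tool(Rb,pb,tau,sG,flip=1):
    Rt,pt=bar_tool(tau,sG); Rw=Rb@Rt@np.diag([flip,flip,1]); return Rb@pt+pb, E(R.from_matrix(Rw))
def bar_bench(cx,cy,yaw,e,z=.005): # e=+1: foot towards +axis dir
    a=np.radians(yaw+(180 if e>0 else 0)); c,s=np.cos(a),np.sin(a)
    return np.array([[c,-s,0],[s,c,0],[0,0,1]]),np.array([cx,cy,z])
def bar_lean(phi,y,dx,dz,yaw=0): # foot dx off the rail, dz above floor
    p=np.radians(phi); u=np.array([np.sin(p),0,np.cos(p)]); n=np.array([-np.cos(p),0,np.sin(p)])
    F=np.array([.0187+dx+.005*np.cos(p),y,.008+dz+.005*np.sin(p)])
    return CM@np.c_[u,np.cross(n,u),n], W(F+.065*u)
BARS=[(.446,.285,5.63,-1),(.457,.137,-3.88,1),(.628,.281,-13.62,1),(.628,.136,16.56,1)]
E
python3 - <<'E'
from h import *
J=lambda p:env.inverse_kinematics(*p)
f=lambda q:"None" if q is None else str(np.round(q).astype(int))
for tau,sG in((30,.050),(35,.048)):
  for b in BARS:
    for e in((1,-1) if b is BARS[0] else (1,)):
      for fl in(1,-1):
        Rb,pb=bar_bench(*b[:3],e)
        print("pick",tau,b[:2],e,fl,f(J(world_tool(Rb,pb,tau,sG,fl))),f(J(world_tool(Rb,pb+[0,0,.25],tau,sG,fl))))
  for y in(-.114,-.038,.038,.114):
    for fl in(1,-1):
      print("place",tau,y,fl,*[f(J(world_tool(*bar_lean(ph,y,dx,dz),tau,sG,fl))) for ph,dx,dz in((32,0,0),(32,.003,.03),(32,-.05,.16),(32,-.03,.20))])
  p,e=world_tool(*bar_lean(32,0,0,0),tau,sG); r=R.from_euler("xyz",e,degrees=True).as_matrix()
  print("body corners",[np.round((CM.T@(p+r[:,2]*(OFF-.051)+sx*.0375*r[:,0]-CH))*1e3) for sx in(1,-1)])
E
```

```text
pick 30 (0.446, 0.285) 1 1 None [ 65  -4 -46  42 -40  -1]
pick 30 (0.446, 0.285) 1 -1 None None
pick 30 (0.446, 0.285) -1 1 [  38   44    5  -16  -78 -115] [  38   30   19  -16 -104 -123]
pick 30 (0.446, 0.285) -1 -1 [ 38  44   5 -16 -78  65] [  38   30   19  -16 -104   57]
pick 30 (0.457, 0.137) 1 1 None [ 53 -11 -52  41 -40   3]
pick 30 (0.457, 0.137) 1 -1 None [  53  -11  -52   41  -40 -177]
pick 30 (0.628, 0.281) 1 1 [ 31  31 -44 110 -22 -62] [ 50  15 -25  40 -44  -1]
pick 30 (0.628, 0.281) 1 -1 [ 31  31 -44 110 -22 118] None
pick 30 (0.628, 0.136) 1 1 None [ 30   5 -29  15 -28  65]
pick 30 (0.628, 0.136) 1 -1 None [  30    5  -29   15  -28 -115]
place 30 -0.114 1 None None [ -11    7  -26   16  -32 -119] [ -12    7  -19   13  -38 -116]
place 30 -0.114 -1 None None [-11   7 -26  16 -32  61] [-12   7 -19  13 -38  64]
place 30 -0.038 1 None None [  -3    7  -28   23  -32 -133] [  -4    7  -20   19  -38 -128]
place 30 -0.038 -1 None None [ -3   7 -28  23 -32  47] [ -4   7 -20  19 -38  52]
place 30 0.038 1 None [  -8   20  -39   68  -11 -177] [   4    9  -28   28  -33 -144] [   4    
[... 1518 characters left out ...]
 23 -33  34 -15  38] [ -7  21 -28  24 -21  46] [ -3   9 -22  15 -39  54] [ -4   9 -15  13 -46  58]
place 35 0.038 1 [  -2   24  -33   40  -16 -154] [   0   22  -28   30  -22 -145] [   4   10  -21   19  -40 -136] [   3   11  -14   17  -47 -132]
place 35 0.038 -1 [ -2  24 -33  40 -16  26] [  0  22 -28  30 -22  35] [  4  10 -21  19 -40  44] [  3  11 -14  17 -47  48]
place 35 0.114 1 [   5   26  -30   41  -19 -161] [   6   24  -26   32  -25 -153] [  11   13  -19   22  -42 -144] [  10   13  -12   19  -48 -139]
place 35 0.114 -1 [  5  26 -30  41 -19  19] [  6  24 -26  32 -25  27] [ 11  13 -19  22 -42  36] [ 10  13 -12  19 -48  41]
body corners [array([ 14.,   0., 148.]), array([ 83.,   0., 177.])]
```

```bash
cat > act.py <<'E'
from h import *
TAU,SG=35,.048
def up(b,z): return world_tool(*bar_bench(*b[:3],-1,z=.005+z),TAU,SG,1)
def lean(y,phi,dx,dz): return world_tool(*bar_lean(phi,y,dx,dz),TAU,SG,1)
def st(tag):
    s=env.read_state(); print(tag,"t%.1f"%s["clock"],np.round(s["position"],4),"F",np.round(s["force"],1),"open %.3f ff %.1f"%(s["opening"],s["finger_force"]))
    return s
def pick(b):
    env.goto(*up(b,.12)); env.gripper_to(.75)
    env.move_straight(up(b,0)[0],rate=.1); env.gripper_to(0,45); st("gripped")
    env.move_straight(up(b,.25)[0],rate=.2); st("lifted")
PHI=30
def place(y):
    env.goto(*lean(y,PHI,-.05,.22)); st("pre")
    env.move_straight(lean(y,PHI,.004,.02)[0],rate=.15)
    h=env.move_straight(lean(y,PHI,.004,-.008)[0],rate=.02,force_limit=4); s=st(f"down {h}")
    h=env.move_straight(s["position"]+CM@[-.012,0,0.001],rate=.02,force_limit=3); s=st(f"rail {h}")
def release():
    s=env.read_state(); r=R.from_euler("xyz",s["tool_rot"],degrees=True).as_matrix()
    env.gripper_to(.7); env.dwell(.3)
    env.move_straight(s["position"]-.10*r[:,2],rate=.12); st("out")
E
python3 - <<'E'
from act import *
for b in BARS[:2]:
    for z in(0,.12,.25): print(b[:2],z,env.inverse_kinematics(*up(b,z)))
for y in(-.114,-.038,.038,.114):
    print(y,[env.inverse_kinematics(*lean(y,PHI,*d)) is not None for d in((0,0),(.004,-.008),(-.012,0),(.004,.02),(-.05,.22))])
pick(BARS[1])
f=env.grab_frame("side");cv2.imwrite("pics/pick2.png",f["image"][:,100:560])
E
```

```text
(0.446, 0.285) 0 [  37.06204653   45.83108825    8.0915518   -17.52294973  -83.43356922
 -114.52660812]
(0.446, 0.285) 0.12 [  37.06543744   38.28100195   12.59749005  -17.47289105  -94.93470261
 -118.14854509]
(0.446, 0.285) 0.25 [  36.99928587   32.62140912   21.85708626  -18.42580172 -109.15510079
 -122.77664901]
(0.457, 0.137) 0 [  23.45378411   42.64097358   -0.19157916  -15.5397811   -79.44128427
 -110.03120229]
(0.457, 0.137) 0.12 [  23.47009948   34.43510107    4.24510984  -15.28513084  -91.62924094
 -113.40772447]
(0.457, 0.137) 0.25 [  23.42891528   28.15444571   13.27547827  -15.92032094 -106.39276946
 -117.5287207 ]
-0.114 [True, False, False, True, True]
-0.038 [False, False, False, True, True]
0.038 [True, False, False, True, True]
0.114 [True, True, True, True, True]
gripped t14.4 [0.5066 0.1336 0.0251] F [-0.6  0.3  1.6] open 0.386 ff 45.0
lifted t15.8 [0.5061 0.1336 0.2738] F [ 0.3 -0.6 -1.5] open 0.389 ff 45.0
```

View pics/pick2.png

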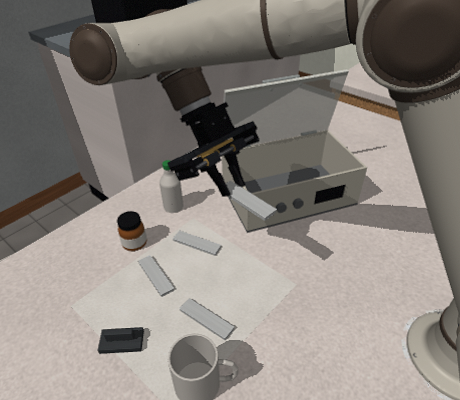

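The bar is held across its width at the far end, level as planned (crop pixel (250,205)). Checking which lean angle keeps the final moves inside the joint ranges.

Run:
```python
from act import *
D=((0,0),(.004,-.008),(-.008,-.004),(.002,.02),(-.05,.22))
for y in(-.114,-.038,.038,.114):
    for ph in(30,31,32,33,34):
      print(y,ph,["%.0f"%q[4] if (q:=env.inverse_kinematics(*lean(y,ph,*d))) is not None else "None" for d in D])
```

```text
-0.114 30 ['-9', 'None', 'None', '-15', '-45']
-0.114 31 ['-13', '-12', '-11', '-17', '-47']
-0.114 32 ['-16', '-15', '-14', '-20', '-48']
-0.114 33 ['-18', '-17', '-17', '-22', '-50']
-0.114 34 ['-20', '-19', '-19', '-24', '-51']
-0.038 30 ['None', 'None', 'None', '-14', '-45']
-0.038 31 ['-11', '-9', 'None', '-16', '-47']
-0.038 32 ['-15', '-13', '-13', '-19', '-48']
-0.038 33 ['-17', '-16', '-16', '-21', '-50']
-0.038 34 ['-20', '-19', '-18', '-23', '-51']
0.038 30 ['-11', 'None', 'None', '-16', '-47']
0.038 31 ['-13', '-12', '-12', '-18', '-48']
0.038 32 ['-16', '-15', '-15', '-20', '-49']
0.038 33 ['-19', '-17', '-17', '-22', '-51']
0.038 34 ['-21', '-20', '-19', '-24', '-52']
0.114 30 ['-15', '-14', 'None', '-19', '-48']
0.114 31 ['-17', '-16', '-16', '-21', '-50']
0.114 32 ['-19', '-18', '-18', '-23', '-51']
0.114 33 ['-21', '-20', '-20', '-25', '-52']
0.114 34 ['-23', '-22', '-22', '-27', '-53']
```

```bash
sed -i 's/^PHI=30/PHI=32/; s/lean(y,PHI,.004,/lean(y,PHI,.0025,/g; s/CM@\[-.012,0,0.001\]/CM@[-.008,0,0.001]/' act.py
python3 - <<'E'
from act import *
place(-.114)
f=env.grab_frame("side");g=env.grab_frame("top")
cv2.imwrite("pics/pl.png",np.hstack([cv2.resize(f["image"][60:240,300:480],None,fx=2.2,fy=2.2),cv2.resize(g["image"][105:285,350:530],None,fx=2.2,fy=2.2)]))
E
```

```text
pre t17.5 [ 0.5212 -0.3011  0.338 ] F [-0.3 -0.1 -1.5] open 0.388 ff 45.0
down True t20.1 [ 0.5682 -0.3277  0.117 ] F [ 0.9 -1.3  3. ] open 0.390 ff 45.0
rail False t20.6 [ 0.5621 -0.3238  0.1188] F [ 1.6 -1.7  3.3] open 0.389 ff 45.0
```

View pics/pl.png

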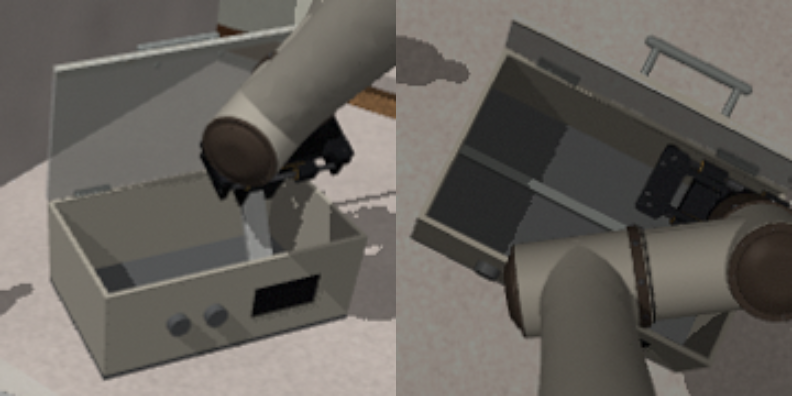

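The bar stands in the chamber at the right end, apparently foot-down; compare the contact height with the expected one before release.

Run:
```python
from act import *
for d in((.0025,0),(-.005,0)):
    p,e=lean(-.114,PHI,*d); print(d,p)
s=st("now"); print((s["position"]-lean(-.114,PHI,0,0)[0])@CM, s["tool_rot"],lean(-.114,PHI,0,0)[1])
```

```text
(0.0025, 0) [ 0.56677088 -0.32702828  0.11852095]
(-0.005, 0) [ 0.5602087  -0.32339679  0.11852095]
now t20.7 [ 0.5621 -0.3239  0.1188] F [ 2.3 -2.3  4.2] open 0.392 ff 45.0
[-0.00307712  0.0004896   0.00022937] [179.99269903  23.15377866 151.09559828] [180.    23.   151.04]
```

Floor at the expected height within 1.5 mm and 3 N of rail reaction: release, and carry on with bar 1.

Run:
```python
from act import *
release()
env.goto(*lean(-.114,PHI,-.05,.22))
pick(BARS[0]); 
f=env.grab_frame("side");g=env.grab_frame("top")
cv2.imwrite("pics/p1.png",np.hstack([cv2.resize(f["image"][60:240,300:480],None,fx=2.2,fy=2.2),cv2.resize(g["image"][105:285,350:530],None,fx=2.2,fy=2.2)]))
```

```text
out t22.7 [ 0.5273 -0.3048  0.2098] F [-0.4 -0.2 -0.8] open 0.703 ff 0.0
gripped t27.9 [0.4955 0.2899 0.025 ] F [-0.7  0.   0.8] open 0.386 ff 45.0
lifted t29.4 [0.495  0.2897 0.2737] F [-0.  -0.8 -1.4] open 0.386 ff 45.0
```

View pics/p1.png

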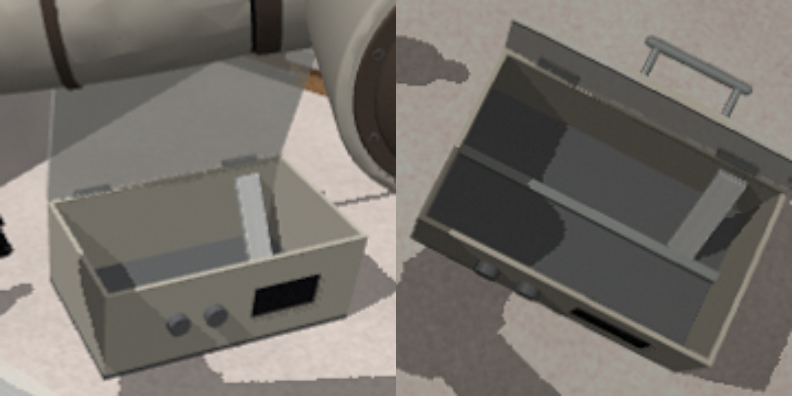

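First bar leans correctly with its foot at the rail (right view around (710,215)). Placing the second, then shifting bar 3 to the proven pick spot and loading it.

```bash
cat >> act.py <<'E'
SPOT=(.457,.137,-3.88)
def shift(b,to):
    P=lambda b,z: world_tool(*bar_bench(*b,-1,z=.005+z),0,0,1)
    env.goto(*P(b[:3],.12)); env.gripper_to(.75); env.move_straight(P(b[:3],0)[0],rate=.12); env.gripper_to(0,45); st("shift grip")
    env.move_straight(P(b[:3],.08)[0],rate=.2); env.goto(*P(to,.08)); env.move_straight(P(to,.001)[0],rate=.08,force_limit=5); st("set")
    env.gripper_to(.75); env.move_straight(P(to,.12)[0],rate=.2)
def load(b,y):
    pick(b); place(y)
    p=(env.read_state()["position"]-lean(y,PHI,0,0)[0])@CM; print("off rail frame",np.round(p*1e3,1))
E
python3 - <<'E'
from act import *
place(-.038); print(np.round((env.read_state()["position"]-lean(-.038,PHI,0,0)[0])@CM*1e3,1))
release(); env.goto(*lean(-.038,PHI,-.05,.22)); 
env.goto([.45,.1,.35],[180,0,-90])
shift(BARS[2],SPOT)
env.goto(*up(SPOT,.25))
load(SPOT,.038)
E
```

```text
pre t31.4 [ 0.5581 -0.2346  0.3383] F [ 0.1  0.3 -0.1] open 0.388 ff 45.0
down True t33.9 [ 0.6048 -0.2615  0.1178] F [ 0.4 -1.2  1.5] open 0.391 ff 45.0
rail True t34.2 [ 0.6014 -0.2595  0.1188] F [ 0.2 -1.  -0.7] open 0.391 ff 45.0
[ 0.1 -0.1  0.3]
out t36.3 [ 0.5666 -0.2404  0.2098] F [-0.6  1.  -0. ] open 0.698 ff 0.0
shift grip t42.1 [0.628  0.2809 0.0236] F [ 0.1 -0.4  0.9] open 0.396 ff 45.0
set t44.7 [0.4574 0.1373 0.0249] F [ 0.5 -0.3 -2. ] open 0.393 ff 45.0
gripped t50.0 [0.5066 0.1337 0.025 ] F [-0.6 -0.1  0.1] open 0.384 ff 45.0
lifted t51.4 [0.5061 0.1336 0.2738] F [ 0.  -0.1 -0.9] open 0.390 ff 45.0
pre t52.6 [ 0.5945 -0.1682  0.3376] F [ 0.3 -0.1 -1.3] open 0.389 ff 45.0
down True t55.1 [ 0.6415 -0.1949  0.1179] F [ 1.2 -2.1  2.6] open 0.390 ff 45.0
rail True t55.4 [ 0.6383 -0.1931  0.1188] F [-0.6  0.3 -1.7] open 0.391 ff 45.0
off rail frame [ 0.2 -0.2  0.3]
```

Run:
```python
from act import *
release(); env.goto(*lean(.038,PHI,-.05,.22)); env.goto([.45,.1,.35],[180,0,-90])
shift(BARS[3],SPOT)
env.goto(*up(SPOT,.25))
load(SPOT,.114)
release(); env.goto(*lean(.114,PHI,-.05,.22)); env.goto([.42,.2,.40],[180,0,-90])
f=env.grab_frame("side");g=env.grab_frame("top")
cv2.imwrite("pics/all.png",np.hstack([cv2.resize(f["image"][60:240,300:480],None,fx=2.2,fy=2.2),cv2.resize(g["image"][105:285,350:530],None,fx=2.2,fy=2.2)]))
cv2.imwrite("pics/top_all.png",g["image"])
```

```text
out t57.5 [ 0.6036 -0.1741  0.2098] F [ 0.3 -0.7  0.1] open 0.699 ff 0.0
shift grip t62.9 [0.628  0.1359 0.0236] F [ 1.2 -0.4  0.7] open 0.401 ff 45.0
set t65.3 [0.4574 0.1373 0.0249] F [ 0.5  0.1 -1.3] open 0.397 ff 45.0
gripped t70.6 [0.5066 0.1337 0.025 ] F [0.2 1.2 1.3] open 0.384 ff 45.0
lifted t72.0 [0.5061 0.1336 0.2738] F [ 0.3 -0.5 -2.2] open 0.385 ff 45.0
pre t73.1 [ 0.631  -0.1019  0.3374] F [-0.3  0.6 -1.8] open 0.389 ff 45.0
down True t75.6 [ 0.6782 -0.1281  0.1173] F [ 1.7 -0.9  2.1] open 0.391 ff 45.0
rail True t75.9 [ 0.6753 -0.1265  0.1181] F [-0.3  0.2 -0.8] open 0.389 ff 45.0
off rail frame [ 0.3 -0.  -0.4]
out t78.0 [ 0.6406 -0.1077  0.2091] F [ 0.2  0.2 -0.1] open 0.701 ff 0.0
```

View pics/all.png

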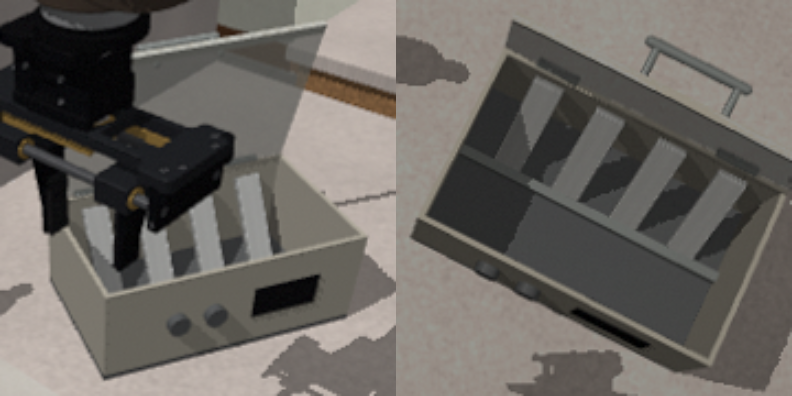

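All four bars lean on the back wall with feet at the rail. Next: push the lid down with closed fingertips from behind, at y = -100 mm (clear of the handle), along an arc.

```bash
cat > lid.py <<'E'
from act import *
O=E(tool_ch(90)); YL=-.10; D=.165
def tip(th,dz=0):
    x=.1075-D*np.cos(th)+.008*np.sin(th)+.0095; z=.1355+D*np.sin(th)+.008*np.cos(th)
    return W([x,YL,z+env.finger_overhang+dz])
E
python3 - <<'E'
from lid import *
print([np.round(q,0) if (q:=env.inverse_kinematics(p,O)) is not None else None for p in(tip(1.55,.22),tip(1.55),tip(.8),tip(0))])
env.gripper_to(0,20)
env.move_straight([.42,.2,.5]); env.goto([.42,-.1,.55],O)
env.goto(tip(1.55,.22),O); st("above"); 
print(env.move_straight(tip(1.55),rate=.12,force_limit=6)); st("behind")
E
```

```text
[array([ -16.,   34.,   62.,   -0., -118., -103.]), array([ -16.,   28.,   22.,   -0.,  -83., -103.]), array([ -13.,   18.,   -1.,   -0.,  -72., -106.]), array([ -11.,   18.,  -18.,   -0.,  -54., -108.])]
above t84.6 [ 0.6192 -0.339   0.5438] F [-0.9  0.1  1. ] open 0.004 ff 0.0
False
behind t86.6 [ 0.6195 -0.3402  0.3233] F [ 0.2  0.2 -0.1] open 0.004 ff 0.0
```

Run:
```python
from lid import *
for th in np.linspace(1.4,.1,14):
    h=env.move_straight(tip(th),rate=.12,force_limit=35)
    if h: st(f"hit {th:.2f}"); break
else:
    st("th .1")
    print(env.move_straight(tip(0,-.006),rate=.04,force_limit=15)); st("bottom")
```

```text
th .1 t90.7 [ 0.4724 -0.2589  0.1821] F [-0.1  0.1  0.3] open 0.002 ff 0.0
True
bottom t91.2 [ 0.4721 -0.2585  0.1659] F [-0.9  1.6  5.9] open 0.006 ff 2.6
```

Run:
```python
from lid import *
print(env.move_straight(tip(0,-.008),rate=.03,force_limit=25)); s=st("press")
env.move_straight(s["position"]+[0,0,.2]); env.goto([.3,-.25,.5],O)
f=env.grab_frame("side");g=env.grab_frame("top")
cv2.imwrite("pics/lid.png",np.hstack([cv2.resize(f["image"][60:260,290:490],None,fx=2,fy=2),cv2.resize(g["image"][100:300,350:550],None,fx=2,fy=2)]))
im=g["image"].astype(int); m=((im.max(2)<62)).astype(np.uint8); m[:150]=0;m[300:]=0;m[:,:120]=0;m[:,345:]=0
for c in cv2.findContours(m,0,1)[0]:
    if cv2.contourArea(c)<80: continue
    X=plane(g,c.reshape(-1,2),.014)[:,:2]; print(cv2.contourArea(c),c.reshape(-1,2).min(0),c.reshape(-1,2).max(0),cv2.minAreaRect((X*1e3).astype(np.float32)))
cv2.imwrite("pics/w.png",cv2.resize(g["image"][170:300,150:280],None,fx=4,fy=4))
```

```text
True
press t91.4 [ 0.4722 -0.2585  0.1659] F [0.  1.2 4.2] open 0.007 ff 2.4
245.0 [181 275] [204 299] ((373.5258483886719, 441.95770263671875), (40.70335388183594, 77.13813781738281), 63.80792236328125)
161.0 [207 274] [224 299] ((372.99542236328125, 372.7133483886719), (73.6617431640625, 32.19602966308594), 17.970428466796875)
625.5 [173 203] [209 238] ((542.03857421875, 442.44873046875), (92.07592010498047, 49.86018753051758), 44.91969680786133)
```

View pics/lid.png

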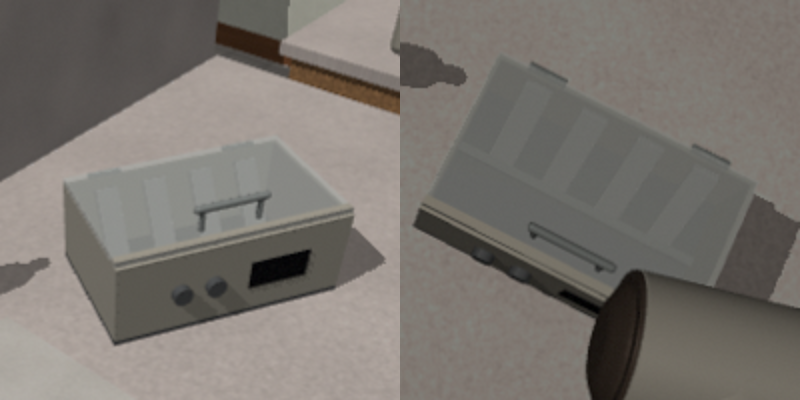

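View pics/w.png

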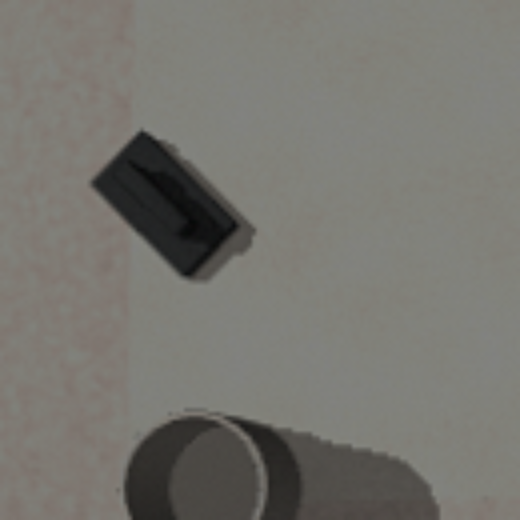

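Lid lies flat on the rim (fingertip stopped at 143.9 mm against 143.5 expected), bars still leaning beneath it; the weight is at crop (165,205), i.e. (0.542, 0.442), 92 x 50 mm, long axis at 45°. Fetch it.

Run:
```python
from lid import *
wx,wy,yaw=.542,.4424,44.9
def o(a): return [180,0,a]   # closing axis at a-90
cands=[]
for k in(0,180):
    q=env.inverse_kinematics([wx,wy,.041],o(yaw+k)); q2=env.inverse_kinematics(W([.03,0,.1435+.042]),o(CY+k)); print(k,q,q2)
    if q is not None and q2 is not None: cands.append((abs(q[5]-q2[5]),k))
k=min(cands)[1]
env.goto([.4,.1,.45],o(yaw+k)); env.goto([wx,wy,.16],o(yaw+k)); env.gripper_to(.55)
print(env.move_straight([wx,wy,.041],rate=.08,force_limit=8)); st("at rib")
env.gripper_to(0,60); st("grip"); s=env.read_state()
env.move_straight([wx,wy,.34],rate=.15); st("lift")
env.goto(W([.03,0,.34]),o(CY+k)); env.move_straight(W([.03,0,.215]),rate=.12); st("over lid")
print(env.move_straight(W([.03,0,.180]),rate=.02,force_limit=5)); st("down")
f=env.grab_frame("side"); cv2.imwrite("pics/wp.png",cv2.resize(f["image"][60:260,290:490],None,fx=2.5,fy=2.5))
```

```text
0 [ 5.24258425e+01  3.93924005e+01 -7.09624407e-01  2.54444375e-14
 -4.98979751e+01  8.24741575e+01] [-4.66284449e+00  2.44552884e+01 -4.60142674e+00  2.54444375e-14
 -6.09432848e+01  6.57028445e+01]
180 [ 5.24258425e+01  3.93924005e+01 -7.09624407e-01 -2.54444375e-14
 -4.98979751e+01 -9.75258425e+01] [-4.66284449e+00  2.44552884e+01 -4.60142674e+00 -2.54444375e-14
 -6.09432848e+01 -1.14297156e+02]
False
at rib t101.2 [0.5423 0.4427 0.0417] F [ 0.6  0.2 -0.4] open 0.551 ff 0.0
grip t101.9 [0.5418 0.4426 0.041 ] F [-0.7  1.   0. ] open 0.155 ff 60.0
lift t104.0 [0.5418 0.4423 0.3389] F [ 0.   1.2 -8.5] open 0.157 ff 60.0
over lid t107.5 [ 0.5883 -0.2084  0.2162] F [-1.3 -0.4 -6.8] open 0.158 ff 60.0
True
down t108.9 [ 0.5875 -0.2082  0.1844] F [-1.5 -0.3  6. ] open 0.156 ff 60.0
```

View pics/wp.png

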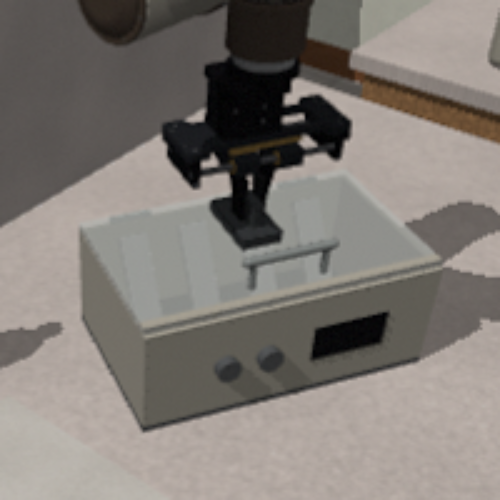

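The weight sits on the lid behind the handle (crop (245,220)), contact at exactly the expected height. Release and retreat.

Run:
```python
from lid import *
env.gripper_to(.5); s=st("open"); env.move_straight(s["position"]+[0,0,.2],rate=.12); env.goto([.35,.1,.5],[180,0,0]); env.dwell(.5); st("away")
f=env.grab_frame("side");g=env.grab_frame("top")
cv2.imwrite("pics/end.png",np.hstack([f["image"][50:450,100:500],g["image"][50:400,200:600].copy() if 0 else g["image"][0:350,200:600]]) if 0 else np.hstack([f["image"][:,100:500],g["image"][:,200:600]]))
```

```text
open t109.8 [ 0.5851 -0.2088  0.182 ] F [-1.7 -3.7  5.5] open 0.498 ff 3.1
away t113.6 [0.3501 0.1    0.4999] F [ 0.5  0.3 -0.4] open 0.502 ff 0.0
```

View pics/end.png

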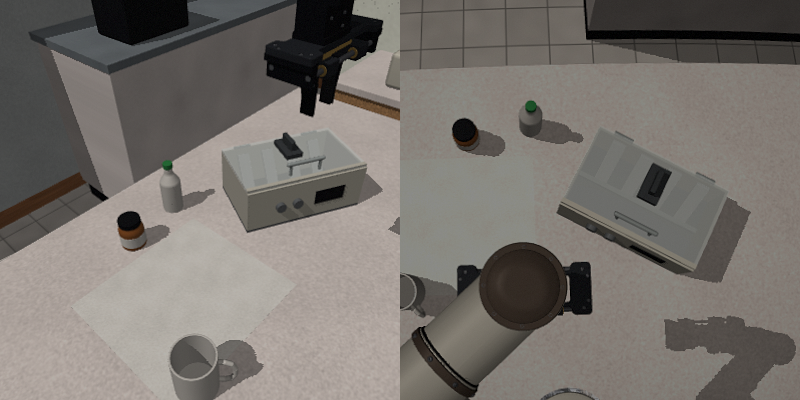

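The weight stands flat on the shut lid behind the handle (top view (654,183)), the four bars still lean beneath it, and the bottle, jar and jug are where they were. Handing in.

Run:
```python
from workcell import env
print(env.close_job())
```

```text
the job is handed in; nothing more can be done
None
```

I handed the job in at about 114 s of the 210 s allowed (no verdict was returned): the last pictures show all four bars leaning on the back wall, the lid shut, the weight on it behind the handle, and the bottle, jug and jar where they were.

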